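# Fit the last friction disc and steel plate into a barber chair's swivel brake

### The arm

A 6-joint arm with a two-finger parallel gripper is mounted at the origin on the work surface. World frame = base frame: x ahead of the robot, y to its left, z up, the work surface at z = 0. Lengths are in m, angles in rad, forces in N, time in s.
With the tool pointing down it reaches from about 0.375 to 0.925 m from the base axis. Payload 5.7 kg.
Tool frame: the origin (TCP) lies at the very end of the fingers, on their centre line; the grasp point (between the pads) lies 19 mm behind it; z points along the fingers, y is the line along which they close (so a half turn about z gives the same grasp; the last joint's range is limited). The gripper opens to 88 mm and grips with 3 to 60 N. Pads are 20 mm wide; open, the fingers measure 115 mm over their backs; the gripper's body (75 mm by 178 mm) begins 61 mm behind the grasp point.
Start: joints at [1.004, 0.359, 1.51, -0, 1.272, -0.115], TCP at [0.262, 0.54, 0.223] pointing down, gripper open.
Joint ranges: [-2.97, 2.97], [-1.01, 2.36], [0.21, 2.38], [-0.96, 4.11], [0.2, 2.71], [-2.98, 2.98]. Speed limits (rad/s): [2.39, 2.39, 3.14, 3.14, 3.14, 3.14].

### API

Orientations are given as [roll, pitch, yaw] about the fixed x, y, z axes, in that order (R = Rz(yaw) Ry(pitch) Rx(roll)).
In Python, from workcell import manip gives the robot as it stands.
- The arm moves only by the tool servo_tool, never from a script. Its argument "steps" is a list of rows, each a list of 4 numbers: the shift along the tool's x, y, z in m, then the turn about the tool's z in rad. In form: [[dx, dy, dz, yaw], ...]. A call has 1 to 8 rows; each row is the pose to reach, as a shift and turn from the pose commanded when the call began, along the tool's axes at that moment; what a row does not reach only later rows make up. A row lasts 1/12 s, in which the tool goes at most 41.7 mm and 7.16 degrees, less where a joint would pass 70% of its speed; a pose out of reach is approached as far as the arm can. A call with a gripper value outside its range is refused whole. "hand" is the finger opening in m, from 0 to 0.0878, set as the call begins (left out, the last holds). The fingers move at their own pace and stop on an object; "grip_force" is the grip in N (left out, the last holds). Time passes only in rows, so rows that repeat a pose let the fingers close. It gives the time, the measured TCP pose, the force, the opening and the grip force at its end, in the units of the state.
- manip.get_state(): the state, without advancing time (a new reading comes with each control period).
- manip.read_camera(name): name is "scene" or "side" or "wrist"; returns the picture (480x640x3 uint8, blue, green, red); there is no depth.
- manip.camera_params(name): a dict with "fov_y" (degrees; the focal length in pixels is half the picture's height over the tangent of half this angle, whatever the lens; pixels are square), "cx", "cy" (the principal point, pixels), "world_to_cam" (4x4, takes a point from world to camera coordinates); the wrist camera has in their place "mount" (4x4, takes a point from camera to tool coordinates, whose origin is the TCP and whose axes are the flange's). Camera axes: x right, y up, looking along -z (the intrinsics and any distortion apply to the point x, -y, -z); pixel columns grow to the right and rows downward; lengths in m; the calibration is good to about 2 mm. The wrist camera is an equidistant fisheye: a pixel r from the principal point sees the ray r / f radians off the axis. A picture is of the moment at which its call begins: read the wrist's pose just before it. camera_params takes no time and is no camera call.
- manip.job_done(): hands the job in; it is judged then, once.
Trained networks look in the newest picture that a camera, given by its name, has taken for a name from the list of things; names that differ only in an ending like _2 or _b are one class to them, and where a whole thing is asked for, a point or a joint stands for the part that bears it (a point fixed in the world has none). Each returns a list of dicts, best first, with "p" (0 to 1); they miss things now and then, are a little off and sometimes report something else, mostly with a low value. They report only what shows in the picture. A call takes as long as a camera call. They do not tell look-alikes from the thing itself.
- manip.silhouettes(thing, camera): "region" (480x640 bool, what is visible of it) and "at" ([column, row] in pixels, amid what is visible of it).
The state is a dict: "time_s": time; "qpos": joint angles; "joint_vel": joint speeds; "tau": joint torques, N m; "tcp_pos": TCP position; "tcp_rot": TCP orientation; "contact_force": force on the tool from outside, world axes, zero at the start; "moment": the same for the moment, N m; "width": finger opening in m; "grip_force": force on a finger pad.
Only numpy, scipy, OpenCV 4.12 (cv2) and the standard library are available. Lean on these libraries where they do the work, as an engineer would, in place of code of your own. Each camera call takes 0.05 s, during which the arm holds its last target. There are 200 camera calls.

### The job

Finish the plate pack of the barber chair's swivel brake: fit the brown friction disc over the splined hub with its inner teeth engaged, fully home on the steel plate that is already in there, and then the loose steel plate on top of it, lugs in the slots of the cage and flat down on the disc. Find the splines by feel, turning the disc under light pressure, and never push either plate with more than 30 N. Leave both plates released, and the barber's things around them where they are.

Things in the scene. Friction and masses are not known exactly. Their poses are not given: they have to be found in the camera images.
- brake: Heavy dark cast brake unit of a barber chair, fixed to the counter (all sizes in mm). Origin under it on its axis, z up. Round flange: radius 56, 10 high, with a low look-only lever at -y; on it a boss of radius 26 with the first steel plate (radius 28.5, fixed). Above the flange its +x and -x sides are open for fingers. In its middle stands the splined hub, at +y and -y the combs of the cage.
- seat (a point): Point on the brake's axis, 28 above the counter: top face of the first steel plate, where the underside of the friction disc must rest. The underside of the loose steel plate then rests 7 higher. Axes as the brake's.
- hub_top (a point): Point on the axis at the hub's tip, 60 above the counter. Steel hub: core of radius 16 with 8 even keys (5.4 wide, out to radius 20, flat tops 47 above the counter); above them the bare core as pilot up to 52, then a taper to radius 8.5 at 60. Hub turns stiffly (0.3 N m). The angle of the keys is NOT reported: feel for it; turning the disc 45 degrees always passes a fit.
- cage (a point): Point on the axis 50 above the counter, level with the tips of the cage; axes as the brake's. At y = +36 and -36 (y 33 to 39.5, either sign) stand three prongs each: 5 wide at x = 0, 7 wide at x = -17 and 17; between them slots 11 wide centred at x = -8 and 8, for the lugs of the steel plate. Fingers 19 wide may grip within 35 degrees of the brake's x axis.
- friction_disc: Ring with brown linings lying flat, 7 thick, 35 to 70 g. 60.6 across 12 flats (one faces its x axis, then every 30 degrees). Bore radius 21.8; 8 inward teeth, 5.4 wide, to radius 17.2, at 22.5 degrees from x and every 45. Play on the hub 1.2 in radius, about 4 degrees in turn. Origin: centre of underside, z up. It may end at any yaw.
- steel_plate: Loose bright steel ring lying flat, 6 thick, 42 to 84 g, 60.6 across 12 flats as the disc; bore radius 22.8. Four lugs outward, two at +y and two at -y: 8 wide, centred at x = -8 and 8, to y = 38 (either sign); play 1.5 to each side in the cage's slots. Grip it across its x axis (no lugs there). Same when turned 180 degrees. Origin: centre of underside, z up.
- clipper: Black hair clipper lying on the counter, 190 long, 40 high; bystander. Origin under its middle.
- spray_bottle: White spray bottle with red and blue bands, 72 across, 190 high; bystander. Origin under its middle.
- fade_brush: Flat wooden hair brush lying on the counter, 190 long, 26 high; bystander. Origin under its middle.
- pomade_tin: Red tin with dark lid, 74 across, 31 high; bystander. Origin under its middle.
Things that resemble listed ones, but are neither listed nor needed, are in the scene too. What is shaped like the brake but green or turquoise is not meant.

How it is judged:
On the way, in this order (a step that is already met when the one before it is completed fails the run):
1. the friction disc is home on the hub, teeth in the splines, down on the first steel plate (z of friction_disc in the frame of brake between 0.0262 and 0.0296 m and horizontal distance between friction_disc and brake below 0.003 m and angle between friction_disc's own z axis and vertical below 0.06 rad), for 0.2 s.
2. the loose steel plate is in the slots of the cage, flat down on the disc (z of steel_plate in the frame of brake between 0.033 and 0.0368 m and horizontal distance between steel_plate and brake below 0.004 m and angle between steel_plate's own z axis and vertical below 0.06 rad and angle between the x axis of steel_plate and the x axis of brake, either way round below 0.12 rad), for 0.2 s.
At the end, for the whole second after the job is handed in: Disc home (underside within 1.6 mm of z = 28 mm in the brake's frame, centre within 3 mm of its axis); steel plate flat on it (within 1.8 mm of z = 35 mm, centre within 4 mm, x axis within 0.12 rad of the brake's); both tilted less than 0.06 rad, released and at rest (all of step 1 and all of step 2 and linear speed of each of friction_disc, steel_plate below 0.02 m/s); the robot touches nothing.
It fails at once if the friction disc is pushed on the brake or its hub with more than 30 N (contact force between friction_disc and brake above 30 N).
It fails at once if the steel plate is pushed on the brake with more than 30 N (contact force between steel_plate and brake above 30 N).
It fails at once if the steel plate is pushed on the friction disc with more than 30 N (contact force between steel_plate and friction_disc above 30 N).
It fails at once if one of the barber's things is moved by more than 15 mm (distance of any of clipper, spray_bottle, fade_brush, pomade_tin from where it was at the start of the episode above 0.015 m).
It also fails if it takes over 56 s, if anything falls off the work surface, if the arm or the gripper's body presses on something with over 40 N, if the wrist force passes 120 N, or if a joint passes its speed limit or range.

## Working session

There is one attempt and no reset: what is moved stays moved. The work goes in short steps, Python scripts to look and compute and a tool call to move; the robot and the scene stay as the last step left them, time stands still between calls to the robot, and variables do not carry over. Pictures are saved under pics/ and viewed, at most 10 in all, crops included, and the job is handed in when it is done.

Besides the shell and the picture viewer there is one more tool, called as name(argument=value, ...), one argument or row to a line, values as JSON. servo_tool: Moves the arm, as the interface text tells. Its arguments: {"type":"object","properties":{"steps":{"type":"array","items":{"type":"array","items":{"type":"number"}}},"hand":{"type":"number"},"grip_force":{"type":"number"}},"required":["steps"]}

```bash
mkdir -p pics; ls; cat > h.py <<'E'
import numpy as np, cv2
from workcell import manip
from scipy.spatial.transform import Rotation as R
def ray(cam,uv,st=None):
    p=manip.camera_params(cam); f=240/np.tan(np.radians(p['fov_y'])/2)
    u=(uv[0]-p['cx'])/f; v=(uv[1]-p['cy'])/f
    if cam=='wrist':
        r=np.hypot(u,v); s=np.sin(r)/r if r>1e-9 else 1
        d=np.array([u*s,-v*s,-np.cos(r)])
        M=np.eye(4); st=st or manip.get_state()
        M[:3,:3]=R.from_euler('xyz',st['tcp_rot']).as_matrix(); M[:3,3]=st['tcp_pos']
        T=M@np.array(p['mount'])
    else:
        d=np.array([u,-v,-1.]); T=np.linalg.inv(np.array(p['world_to_cam']))
    return T[:3,3],T[:3,:3]@d
def at_z(cam,uv,z,st=None):
    o,d=ray(cam,uv,st); return o+d*(z-o[2])/d[2]
def proj(cam,P,st=None):
    p=manip.camera_params(cam); f=240/np.tan(np.radians(p['fov_y'])/2)
    if cam=='wrist':
        M=np.eye(4); st=st or manip.get_state()
        M[:3,:3]=R.from_euler('xyz',st['tcp_rot']).as_matrix(); M[:3,3]=st['tcp_pos']
        W=np.linalg.inv(M@np.array(p['mount']))
    else: W=np.array(p['world_to_cam'])
    P=np.atleast_2d(P); c=P@W[:3,:3].T+W[:3,3]; x,y,z=c[:,0],-c[:,1],-c[:,2]
    if cam=='wrist':
        h=np.hypot(x,y); k=np.arctan2(h,z)/np.maximum(h,1e-12)
    else: k=1/z
    return np.stack([p['cx']+f*k*x,p['cy']+f*k*y],1)
E
python3 - <<'E'
from h import *
s=manip.get_state(); print({k:np.round(v,3).tolist() for k,v in s.items()})
a=manip.read_camera('scene');b=manip.read_camera('side');c=manip.read_camera('wrist')
cv2.imwrite('pics/scene.png',a);cv2.imwrite('pics/side.png',b);cv2.imwrite('pics/wrist.png',c)
for cam in ('scene','side','wrist'):
    p=manip.camera_params(cam); print(cam,p['fov_y'],p['cx'],p['cy'],np.round(ray(cam,(p['cx'],p['cy'])),3).tolist())
for t in ('friction_disc','steel_plate','brake'):
  for cam in ('scene','side','wrist'):
    for r in manip.silhouettes(t,cam):
        print(t,cam,round(r['p'],2),np.round(r['at']),np.round(at_z(cam,r['at'],0.005),3),r['region'].sum())
E
```

```text
pics
{'time_s': 0.0, 'qpos': [1.004, 0.359, 1.511, -0.0, 1.272, -0.115], 'joint_vel': [0.001, -0.001, 0.0, 0.001, -0.002, -0.001], 'tau': [0.001, -51.538, -27.072, 0.067, 0.036, -0.0], 'tcp_pos': [0.262, 0.539, 0.222], 'tcp_rot': [-3.14, -0.0, 2.69], 'contact_force': [0.792, -0.752, 0.203], 'moment': [0.011, 0.033, -0.018], 'grip_force': 0.0, 'width': 0.088}
scene 51.580589304698094 323.1364942530686 238.03871453170748 [[1.192, 0.199, 0.925], [-0.619, -0.203, -0.759]]
side 48.54787539984587 320.9560143953483 244.02371015527729 [[-0.052, -0.702, 0.766], [0.507, 0.613, -0.606]]
wrist 65.70646984690485 320.35498209291933 239.50886303066795 [[0.188, 0.575, 0.384], [0.27, -0.133, -0.954]]
friction_disc scene 0.61 [438. 300.] [0.537 0.249 0.005] 358
friction_disc wrist 0.94 [224. 434.] [0.505 0.261 0.005] 512
friction_disc wrist 0.67 [331. 368.] [0.453 0.461 0.005] 942
steel_plate scene 0.52 [225. 233.] [ 0.498 -0.282  0.005] 272
steel_plate side 0.79 [401. 357.] [ 0.484 -0.29   0.005] 387
brake scene 0.77 [241. 170.] [ 0.271 -0.341  0.005] 1143
brake scene 0.71 [314. 196.] [ 0.31  -0.115  0.005] 1293
brake scene 0.66 [438. 240.] [0.363 0.221 0.005] 1558
brake scene 0.64 [338. 264.] [0.506 0.009 0.005] 1696
brake side 0.84 [310. 276.] [ 0.494 -0.006  0.005] 1621
brake side 0.83 [199. 250.] [0.351 0.226 0.005] 1454
brake side 0.81 [326. 433.] [ 0.275 -0.326  0.005] 3926
brake side 0.71 [272. 340.] [ 0.322 -0.109  0.005] 2575
brake wrist 0.52 [155. 340.] [0.325 0.269 0.005] 226
```

View pics/scene.png

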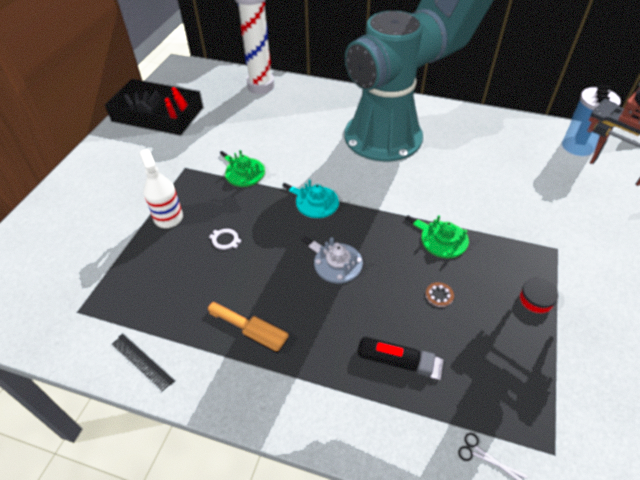

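View pics/side.png

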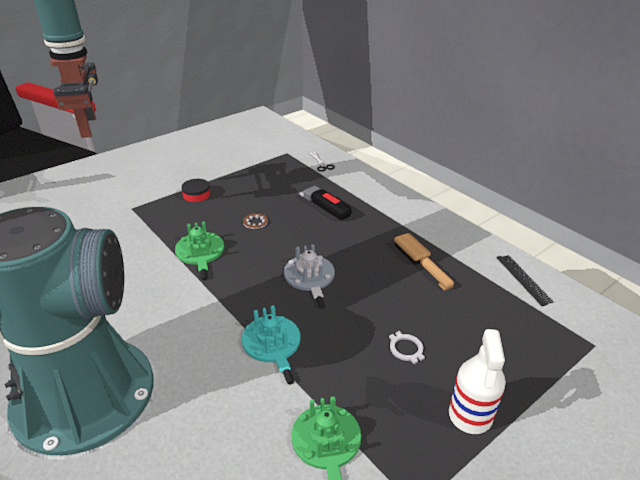

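View pics/wrist.png

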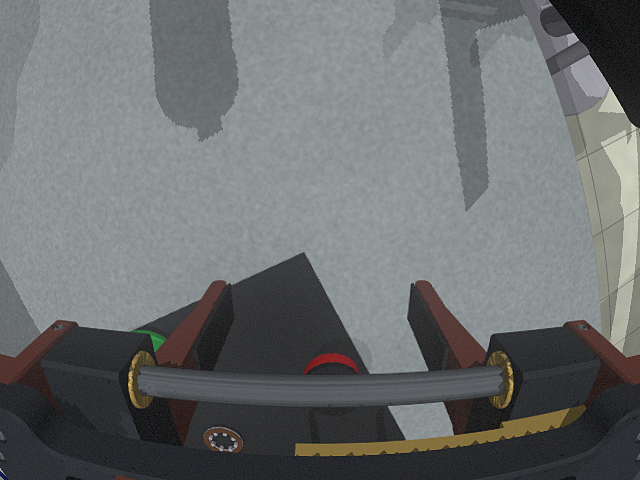

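The scene view shows the grey brake at about (338,262), with its lever towards (310,243). The brown disc is at (438,294) and the bright plate at (225,239). Green and turquoise units are look-alikes. The side view agrees: brake (310,270), disc (256,221), plate (406,347). The wrist view shows the fingertips near row 285, with the disc at (224,438).

```bash
python3 - <<'E'
from h import *
for n,z,u in (('disc',.007,[('scene',(438.5,294.5)),('side',(256,220.5)),]),('plate',.006,[('scene',(225,239)),('side',(406,347))]),('brakeflange',.01,[('scene',(339,263)),('side',(310,270))]),('lever end',.01,[('scene',(308,241)),('side',(320,301))])):
    for c,uv in u: print(n,c,np.round(at_z(c,uv,z),4))
st=manip.get_state()
for dz in (0,.1,.15,.2): print(dz,proj('wrist',np.array(st['tcp_pos'])-[0,0,dz]).round())
print(np.round(manip.camera_params('wrist')['mount'],3))
# goal: TCP over brake, offset back so it is seen
E
```

```text
disc scene [0.5235 0.2473 0.007 ]
disc side [0.5183 0.2424 0.007 ]
plate scene [ 0.5153 -0.2747  0.006 ]
plate side [ 0.5081 -0.2804  0.006 ]
brakeflange scene [0.5066 0.0126 0.01  ]
brakeflange side [0.503  0.0052 0.01  ]
lever end scene [ 0.4644 -0.078   0.01  ]
lever end side [ 0.4579 -0.0853  0.01  ]
0 [[321. 301.]]
0.1 [[321. 239.]]
0.15 [[321. 222.]]
0.2 [[321. 209.]]
[[ 0.001  0.954  0.301  0.082]
 [ 1.    -0.001  0.001 -0.   ]
 [ 0.001  0.301 -0.954 -0.162]
 [ 0.     0.     0.     1.   ]]
```

servo_tool(
  steps=[
    [-0.28,-0.118,0.055,0.8],
    [-0.28,-0.118,0.055,0.8],
    [-0.28,-0.118,0.055,0.8],
    [-0.28,-0.118,0.055,0.8],
    [-0.28,-0.118,0.055,0.8],
    [-0.28,-0.118,0.055,0.8],
    [-0.28,-0.118,0.055,0.8],
    [-0.28,-0.118,0.055,0.8],
  ],
  hand=0.0878,
)

```text
time_s: 1.27
tcp_pos: [0.4651, 0.3077, 0.167]
tcp_rot: [3.141, 0.002, 1.884]
contact_force: [0.6, 0.3, 0.3]
width: 0.0879
grip_force: 0.0
```

```bash
cat >> h.py <<'E'
def rel(x,y,z,yaw):
    s=manip.get_state(); c=s['tcp_rot'][2]; d=np.array([x,y,z])-s['tcp_pos']
    w=(yaw-c+np.pi)%(2*np.pi)-np.pi
    w1=(w+np.pi/2)%np.pi-np.pi/2
    print('t',round(s['time_s'],2),'tcp',np.round(s['tcp_pos'],4),'yaw',round(c,4),'q6',round(s['qpos'][5],2),'F',np.round(s['contact_force'],1),'w',round(s['width'],4))
    print('REL',np.round([d[0]*np.cos(c)+d[1]*np.sin(c), d[0]*np.sin(c)-d[1]*np.cos(c), -d[2], -w1],4), 'other turn',round(-w,3))
E
python3 -c "
from h import *
rel(.521,.245,.15,1.75)"
```

```text
t 1.27 tcp [0.4651 0.3077 0.167 ] yaw 1.8844 q6 0.15 F [0.6 0.3 0.3] w 0.0879
REL [-0.0769  0.0338  0.017   0.1344] other turn 0.134
```

servo_tool(
  steps=[
    [-0.038,0.017,0.009,0.07],
    [-0.077,0.034,0.017,0.13],
    [-0.077,0.034,0.017,0.13],
    [-0.077,0.034,0.017,0.13],
  ],
)

```text
time_s: 1.6
tcp_pos: [0.5201, 0.2471, 0.1501]
tcp_rot: [-3.141, 0.0, 1.756]
contact_force: [0.2, 0.3, 0.3]
width: 0.0882
grip_force: 0.0
```

```bash
python3 - <<'E'
from h import *
st=manip.get_state(); c=manip.read_camera('wrist'); cv2.imwrite('pics/w2.png',c)
np.save('st2.npy',np.r_[st['tcp_pos'],st['tcp_rot']]); print(st['tcp_pos'],st['tcp_rot'])
for r in manip.silhouettes('friction_disc','wrist'):
    print(r['p'],r['at'],at_z('wrist',r['at'],.007,st)); 
print(proj('wrist',[.521,.245,.007],st))
E
```

```text
[0.5201086  0.24705568 0.15013564] [-3.14107243e+00  2.90759211e-04  1.75627302e+00]
0.7 [322.6, 201.1] [0.51888409 0.26681908 0.007     ]
[[320.26036274 226.22488199]]
```

View pics/w2.png

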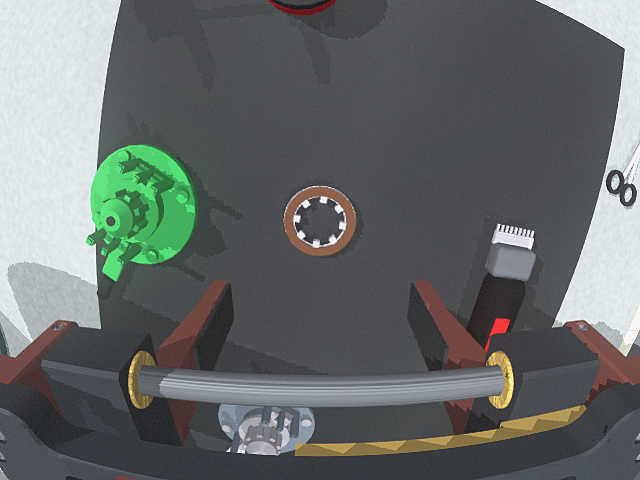

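The disc is at (320,221), between the fingers, and its teeth are clearly visible. Next I rectify to the disc's top plane and fit the centre and tooth angle.

```bash
cat >> h.py <<'E'
def ortho(img,st,c,z,half,px=0.0002):
    n=int(2*half/px); g=(np.arange(n)-n/2+.5)*px
    X,Y=np.meshgrid(c[0]+g,c[1]-g); P=np.stack([X,Y,np.full_like(X,z)],-1).reshape(-1,3)
    uv=proj('wrist',P,st).astype(np.float32).reshape(n,n,2)
    return cv2.remap(img,uv[...,0],uv[...,1],cv2.INTER_CUBIC)
def load(f):
    a=np.load(f); return dict(tcp_pos=a[:3],tcp_rot=a[3:])
def polar(o,c,ctr,px,r0,r1,nr=60,na=1440):
    """sample the ortho picture (centre c) about world ctr -> [na,nr]"""
    n=o.shape[0]; th=np.arange(na)*2*np.pi/na; r=np.linspace(r0,r1,nr)
    x=ctr[0]+np.outer(np.cos(th),r); y=ctr[1]+np.outer(np.sin(th),r)
    u=((x-c[0])/px+n/2-.5).astype(np.float32); v=((c[1]-y)/px+n/2-.5).astype(np.float32)
    return cv2.remap(o,u,v,cv2.INTER_LINEAR)
E
python3 - <<'E'
from h import *
st=load('st2.npy'); im=cv2.imread('pics/w2.png'); c=at_z('wrist',(320,221),.007,st); print(c)
o=ortho(im,st,c,.007,.045); cv2.imwrite('pics/o2.png',cv2.resize(o,(450,450)))
b=o.astype(float); brown=(b[...,2]-b[...,0]>35).astype(np.uint8)
cs,_=cv2.findContours(brown,cv2.RETR_EXTERNAL,cv2.CHAIN_APPROX_NONE); k=max(cs,key=cv2.contourArea)
(m,rad)=cv2.minEnclosingCircle(k); M=cv2.moments(k); mc=(M['m10']/M['m00'],M['m01']/M['m00'])
ctr=np.array([c[0]+(mc[0]-225+.5)*.0002,c[1]-(mc[1]-225+.5)*.0002]); print('ctr',ctr,'rad',rad*.0002,np.sqrt(M['m00']/np.pi)*.0002)
p=polar(o,c,ctr,.0002,.0185,.0208).astype(float).min(2).mean(1)
th=np.arange(1440)*2*np.pi/1440
F=(p*np.exp(-8j*th)).sum(); print('tooth ang',np.degrees(np.angle(F))/8,'mag',2*abs(F)/1440,p.std())
kk=k[:,0].astype(float); a=np.arctan2(-(kk[:,1]-mc[1]),kk[:,0]-mc[0]); rr=np.hypot(kk[:,0]-mc[0],kk[:,1]-mc[1])
for nf in (12,): F=(rr*np.exp(-1j*nf*a)).mean(); print('corner ang',np.degrees(np.angle(F))/nf,'amp mm',2*abs(F)*.2)
E
```

```text
[0.51993196 0.24948079 0.007     ]
ctr [0.5194164  0.24863235] rad 0.03054856872558594 0.030213076523331814
tooth ang -1.3976098558559338 mag 101.32293576300077 79.48520639341179
corner ang -12.272532595769748 amp mm 0.18080298562631467
```

View pics/o2.png

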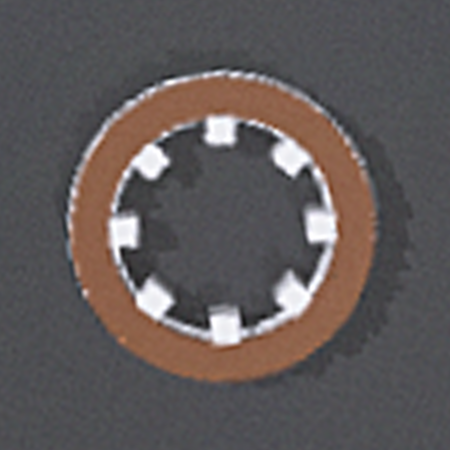

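```bash
python3 -c "
from h import *
rel(.5194,.2486,.002,np.radians(83.9))"
```

```text
t 1.7 tcp [0.5183 0.2491 0.1506] yaw 1.7596 q6 0.14 F [-0.8  0.2  0.2] w 0.0877
REL [-0.0007  0.001   0.1486  0.2953] other turn 0.295
```

servo_tool(
  steps=[
    [0,0.001,0.04,0.12],
    [0,0.001,0.08,0.24],
    [0,0.001,0.12,0.295],
    [0,0.001,0.135,0.295],
    [0,0.001,0.142,0.295],
    [0,0.001,0.148,0.295],
    [0,0.001,0.148,0.295],
    [0,0.001,0.148,0.295],
  ],
  grip_force=25,
)

```text
time_s: 2.37
tcp_pos: [0.5205, 0.25, 0.0039]
tcp_rot: [3.14, -0.001, 1.466]
contact_force: [0.4, -0.6, -0.3]
width: 0.088
grip_force: 0.0
```

servo_tool(
  steps=[
    [0,0,0,0],
    [0,0,0,0],
    [0,0,0,0],
    [0,0,0,0],
    [0,0,0,0],
  ],
  hand=0.052,
)

```text
time_s: 2.78
tcp_pos: [0.5201, 0.2491, 0.0032]
tcp_rot: [3.141, -0.0, 1.465]
contact_force: [-1.1, 1.4, 4.1]
width: 0.06
grip_force: 25.0
```

```bash
python3 -c "
from h import *
b=np.radians(64.2); e=np.array([np.cos(np.radians(83.9)),np.sin(np.radians(83.9))])
p=np.array([.505,.009])+.04*e
rel(p[0],p[1],.19,np.radians(83.9))"
```

```text
t 2.78 tcp [0.5201 0.2491 0.0032] yaw 1.4646 q6 0.43 F [-1.1  1.4  4.1] w 0.06
REL [-0.2003  0.0105 -0.1868  0.0003] other turn 0.0
```

servo_tool(
  steps=[
    [0,0,-0.03,0],
    [-0.02,0.001,-0.065,0],
    [-0.05,0.003,-0.09,0],
    [-0.085,0.005,-0.11,0],
    [-0.12,0.006,-0.13,0],
    [-0.15,0.008,-0.155,0],
    [-0.18,0.01,-0.175,0],
    [-0.2,0.0105,-0.187,0],
  ],
)

```text
time_s: 3.45
tcp_pos: [0.5097, 0.0466, 0.1921]
tcp_rot: [3.138, 0.001, 1.464]
contact_force: [0.7, -0.0, -0.3]
width: 0.0601
grip_force: 25.0
```

servo_tool(
  steps=[
    [0,0,0,0],
    [0,0,0,0],
    [0,0,0,0],
  ],
)

```text
time_s: 3.7
tcp_pos: [0.5085, 0.0496, 0.1891]
tcp_rot: [-3.141, -0.0, 1.464]
contact_force: [-0.2, -0.0, -0.6]
width: 0.0602
grip_force: 25.0
```

```bash
python3 - <<'E'
from h import *
st=manip.get_state(); c=manip.read_camera('wrist'); cv2.imwrite('pics/w3.png',c)
np.save('st3.npy',np.r_[st['tcp_pos'],st['tcp_rot']]); print(st['tcp_pos'],st['tcp_rot'],st['contact_force'],st['width'])
for r in manip.silhouettes('brake','wrist'): print(r['p'],r['at'])
print(proj('wrist',[.505,.009,.01],st))
E
```

```text
[0.50850467 0.04963316 0.1890949 ] [-3.14059063e+00 -4.54716507e-04  1.46418752e+00] [-0.17746435 -0.04082632 -0.58145664] 0.06022578551800896
0.86 [317.0, 239.0]
0.69 [140.0, 55.7]
0.64 [175.9, 325.8]
[[320.51284858 254.79448408]]
```

View pics/w3.png

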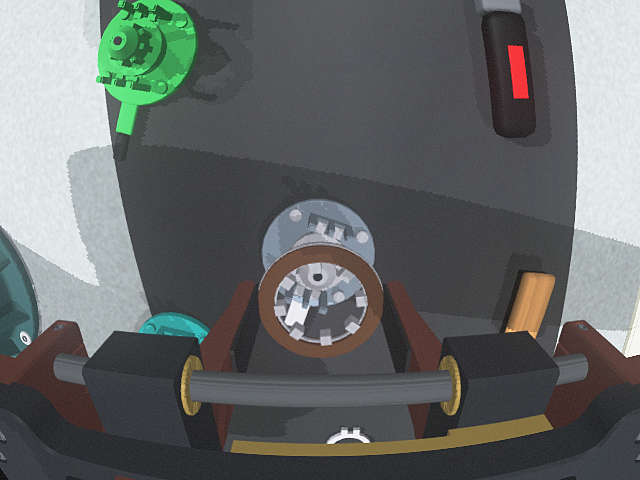

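Image up is tool +x, so the held disc covers the brake at (317,250). I'll move along tool -x so that the camera looks straight down on the brake.

servo_tool(
  steps=[
    [-0.04,0.004,0.01,0],
    [-0.08,0.004,0.02,0],
    [-0.12,0.004,0.03,0],
    [-0.12,0.004,0.03,0],
    [-0.12,0.004,0.03,0],
    [-0.12,0.004,0.03,0],
    [-0.12,0.004,0.03,0],
  ],
)

```text
time_s: 4.38
tcp_pos: [0.5004, -0.0691, 0.1595]
tcp_rot: [-3.141, -0.001, 1.466]
contact_force: [-0.2, -0.6, -0.1]
width: 0.0598
grip_force: 25.0
```

```bash
python3 - <<'E'
from h import *
st=manip.get_state(); c=manip.read_camera('wrist'); cv2.imwrite('pics/w4.png',c)
np.save('st4.npy',np.r_[st['tcp_pos'],st['tcp_rot']]); print(st['tcp_pos'],st['tcp_rot'])
rs=manip.silhouettes('brake','wrist')
for r in rs: print(r['p'],r['at'])
b=np.array([.505,.009]); print(proj('wrist',np.array([[*b,.01],[*b,.06]]),st))
u,v=proj('wrist',[*b,.047],st)[0].astype(int)
cv2.imwrite('pics/w4c.png',cv2.resize(c[max(0,v-90):v+90,u-110:u+110],None,fx=3.3,fy=3.3,interpolation=cv2.INTER_CUBIC)); print(u-110,max(0,v-90))
E
```

```text
[ 0.50039663 -0.06908033  0.15948591] [-3.14105329e+00 -5.10897301e-04  1.46639843e+00]
0.81 [102.8, 19.5]
0.79 [146.3, 270.7]
0.74 [307.8, 136.0]
[[315.16365083 131.15553765]
 [314.07793716 132.2396254 ]]
204 41
```

View pics/w4c.png

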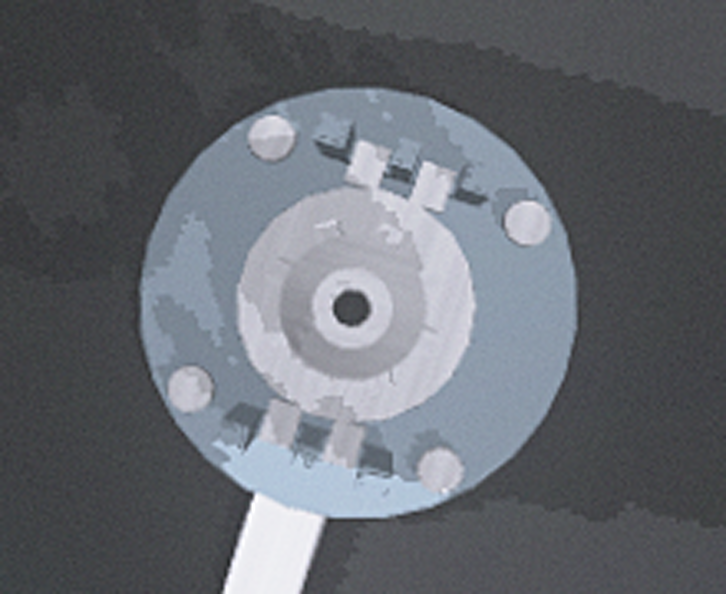

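The crop shows the brake from straight above. Hub hole is at (310.4,134.0) and flange centre at (312.5,132.8) in the full picture. The cage combs are at top right and bottom left of it, and the keys are only faintly visible.

```bash
python3 - <<'E'
from h import *
st=load('st4.npy'); im=cv2.imread('pics/w4.png')
off=np.array([204,41])
f=lambda x,y,z: at_z('wrist',off+(np.array([x,y])+.5)/3.3-.5,z,st)[:2]
print('hole',f(351,307,.06))
# flange by threshold fit
o=ortho(im,st,(.505,.009),.01,.07,.0004); hsv=cv2.cvtColor(o,cv2.COLOR_BGR2HSV)
m=((hsv[...,1]>25)&(hsv[...,0]>90)&(hsv[...,0]<125)|(hsv[...,2]>115)).astype(np.uint8)
m=cv2.morphologyEx(m,cv2.MORPH_OPEN,np.ones((9,9)))
k=max(cv2.findContours(m,0,cv2.CHAIN_APPROX_NONE)[0],key=cv2.contourArea)[:,0].astype(float)
xy=np.stack([.505+(k[:,0]-174.5)*.0004,.009-(k[:,1]-174.5)*.0004],1)
c=xy.mean(0)
for _ in range(20):
    s=abs(np.hypot(*(xy-c).T)-.056)<.004; q=xy[s]
    A=np.c_[2*q,np.ones(len(q))]; x=np.linalg.lstsq(A,(q**2).sum(1),rcond=None)[0]; c=x[:2]
print('flange',c,np.sqrt(x[2]+c@c),s.mean())
# prongs/lugs: top comb lugs centre points (fixed plate lugs z .028), crop coords
L=[f(369,163,.028),f(434,186,.028),f(279,421,.028),f(344,444,.028)]
print('lugs',np.round(L,4),'mean',np.mean(L,0))
y1=(np.array(L[0])+L[1])/2-(np.array(L[2])+L[3])/2; print('y dir from lugs',np.degrees(np.arctan2(y1[1],y1[0])), np.hypot(*y1)/2)
for i in (0,2): d=L[i+1]-L[i]; print('x dir',np.degrees(np.arctan2(d[1],d[0])),np.hypot(*d))
c47=f(351,307,.06)
o=ortho(im,st,c47,.047,.03,.0001); g=cv2.createCLAHE(4,(4,4)).apply(cv2.cvtColor(o,cv2.COLOR_BGR2GRAY))
cv2.imwrite('pics/o4.png',g)
for r0,r1 in ((.0165,.018),(.018,.0195),(.0195,.0205),(.0205,.022)):
    p=polar(o,c47,c47,.0001,r0,r1).astype(float).mean((1,2)); th=np.arange(1440)*np.pi/720; F=(p*np.exp(-8j*th)).sum(); print(r0,-np.degrees(np.angle(F))/8,2*abs(F)/1440,p.std())
E
```

```text
hole [0.50208897 0.00829502]
flange [0.50210125 0.00795873] 0.05561093407418427 0.8599137931034483
lugs [[ 0.5089  0.0416]
 [ 0.5235  0.0345]
 [ 0.481  -0.0177]
 [ 0.4959 -0.0249]] mean [0.50231792 0.00837734]
y dir from lugs 64.90186997768066 0.03277121047710984
x dir -25.793023203968396 0.01617490929905683
x dir -26.06515429380744 0.016590777460915883
0.0165 12.796879385797608 2.692032906802133 12.218192180264536
0.018 15.879020655268038 3.3092683499648867 11.749079987388937
0.0195 19.186772019065174 2.165232020502609 10.236608807226979
0.0205 5.089535663737997 2.544838304567351 11.308582037385193
```

View pics/o4.png

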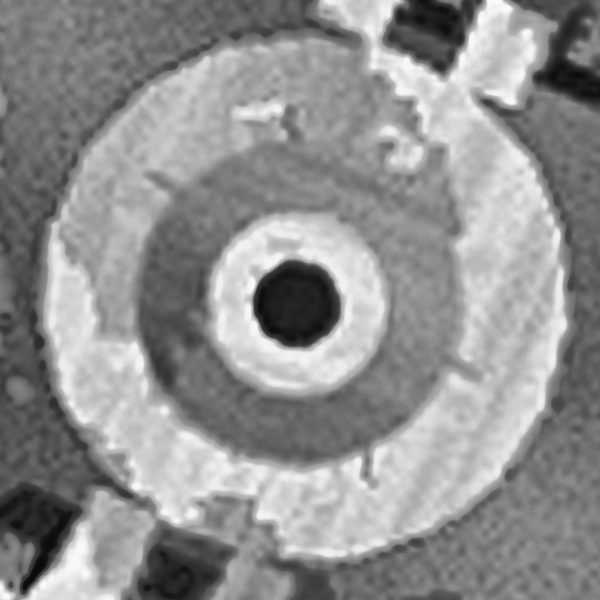

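The axis is (0.5021, 0.0082) and brake x is at -25.8°. The dark key-flank lines at (160,182), (465,368), (368,465) and (290,122) put the keys at about 13.3° mod 45. Next I check the held disc in the same picture.

```bash
python3 - <<'E'
from h import *
st=load('st4.npy'); im=cv2.imread('pics/w4.png'); t=st['tcp_pos']; z=t[2]+.0038
o=ortho(im,st,t,z,.04,.0002); b=o.astype(float); n=o.shape[0]
brown=((b[...,2]-b[...,0]>35)).astype(np.uint8)
# fit inner edge of the lining: dark-> brown; use brown pixels in annulus, circle fit by bounding outline along tool-x (fingers hide y ends)
ys,xs=np.nonzero(brown); X=np.c_[t[0]+(xs-n/2+.5)*.0002,t[1]-(ys-n/2+.5)*.0002]
c=np.array(t[:2]); th=np.radians(np.arange(0,360,2))
T=st['tcp_rot'][2]
from scipy.optimize import least_squares
pts=[]
sel=[a for a in th if abs(np.sin(a-T))<.8]
for _ in range(3):
    P=polar(o,t,c,.0002,.021,.033,120,1440).astype(float); br=(P[...,2]-P[...,0]>35)
    q=[]
    for a in sel:
        row=br[int(round(np.degrees(a)*4))%1440]; i=np.nonzero(row)[0]
        if len(i)>20: q.append(c+np.array([np.cos(a),np.sin(a)])*(.021+.012*i.min()/119))
    q=np.array(q); r=least_squares(lambda p:np.hypot(*(q-p[:2]).T)-p[2],[*c,.0225],loss='soft_l1',f_scale=.0003).x; c=r[:2]
d=c-t[:2]; print('inner r',r[2],'ctr rel tcp: toolx',d@[np.cos(T),np.sin(T)],'tooly',d@[np.sin(T),-np.cos(T)],len(q))
p=polar(o,t,c,.0002,.0185,.0208).astype(float).min(2).mean(1); a=np.arange(1440)*np.pi/720
F=(p*np.exp(-8j*a)).sum(); print('tooth',-np.degrees(np.angle(F))/8,'T',np.degrees(T),2*abs(F)/1440,p.std())
cv2.imwrite('pics/o4d.png',o)
rel(.5021,.0082,.085,np.radians(73.3))
E
```

```text
inner r 0.022597021415603567 ctr rel tcp: toolx -0.00036915637862736057 tooly 0.0009937028383486936 106
tooth 1.8711677250669756 T 84.01844140728592 66.02667152837489 57.2223896516327
t 4.48 tcp [ 0.5005 -0.0691  0.1598] yaw 1.4671 q6 -0.17 F [ 0.8 -0.1  0.3] w 0.0602
REL [ 0.077  -0.0064  0.0748  0.1877] other turn 0.188
```

View pics/o4d.png

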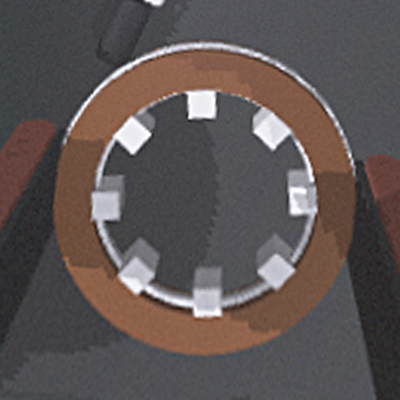

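servo_tool(
  steps=[
    [0.04,-0.004,0.02,0.1],
    [0.0774,-0.0074,0.04,0.19],
    [0.0774,-0.0074,0.07,0.192],
    [0.0774,-0.0074,0.075,0.192],
    [0.0774,-0.0074,0.075,0.192],
    [0.0774,-0.0074,0.075,0.192],
  ],
)

```text
time_s: 4.98
tcp_pos: [0.5015, 0.0071, 0.0852]
tcp_rot: [-3.142, 0.0, 1.274]
contact_force: [-0.6, -0.6, -0.8]
width: 0.0603
grip_force: 25.0
```

```bash
python3 -c "
from h import *
rel(.5012,.0087,.055,np.radians(73))"
```

```text
t 4.98 tcp [0.5015 0.0071 0.0852] yaw 1.2742 q6 0.17 F [-0.6 -0.6 -0.8] w 0.0603
REL [ 0.0015 -0.0007  0.0302  0.0001] other turn 0.0
```

servo_tool(
  steps=[
    [0.0008,-0.0005,0.008,0],
    [0.0008,-0.0005,0.016,0],
    [0.0008,-0.0005,0.022,0],
    [0.0008,-0.0005,0.026,0],
    [0.0008,-0.0005,0.029,0],
    [0.0008,-0.0005,0.029,0],
  ],
)

```text
time_s: 5.48
tcp_pos: [0.5006, 0.0078, 0.0551]
tcp_rot: [-3.141, 0.0, 1.272]
contact_force: [0.9, -0.4, -0.1]
width: 0.06
grip_force: 25.0
```

servo_tool(
  steps=[
    [0.0005,0.0003,0.0015,0],
    [0.0005,0.0003,0.003,0],
    [0.0005,0.0003,0.004,0],
    [0.0005,0.0003,0.005,0],
    [0.0005,0.0003,0.0055,0],
    [0.0005,0.0003,0.006,0],
  ],
)

```text
time_s: 5.98
tcp_pos: [0.5013, 0.0084, 0.0496]
tcp_rot: [-3.142, 0.0, 1.273]
contact_force: [0.6, 0.4, -0.4]
width: 0.0595
grip_force: 25.0
```

servo_tool(
  steps=[
    [0,0,0.0005,0],
    [0,0,0.001,0],
    [0,0,0.0015,0],
    [0,0,0.002,0],
    [0,0,0.002,0],
  ],
)

```text
time_s: 6.4
tcp_pos: [0.5013, 0.0084, 0.0476]
tcp_rot: [-3.141, 0.0, 1.273]
contact_force: [-0.1, -0.3, -0.6]
width: 0.0601
grip_force: 25.0
```

servo_tool(
  steps=[
    [0,0,0.001,0],
    [0,0,0.002,0],
    [0,0,0.003,0],
    [0,0,0.004,0],
    [0,0,0.004,0],
  ],
)

```text
time_s: 6.82
tcp_pos: [0.5011, 0.0084, 0.0434]
tcp_rot: [-3.141, 0.0, 1.273]
contact_force: [0.1, 0.4, -1.2]
width: 0.0598
grip_force: 25.0
```

servo_tool(
  steps=[
    [0,0,0.0015,0],
    [0,0,0.003,0],
    [0,0,0.0045,0],
    [0,0,0.006,0],
    [0,0,0.0075,0],
    [0,0,0.0085,0],
    [0,0,0.009,0],
    [0,0,0.009,0],
  ],
)

```text
time_s: 7.48
tcp_pos: [0.5012, 0.0084, 0.0345]
tcp_rot: [-3.141, 0.0, 1.273]
contact_force: [-0.3, -0.1, -0.6]
width: 0.0599
grip_force: 25.0
```

servo_tool(
  steps=[
    [0,0,0.0008,0],
    [0,0,0.0016,0],
    [0,0,0.0022,0],
    [0,0,0.0026,0],
    [0,0,0.003,0],
    [0,0,0.003,0],
  ],
)

```text
time_s: 7.98
tcp_pos: [0.5013, 0.0084, 0.0316]
tcp_rot: [-3.141, 0.0, 1.273]
contact_force: [0.3, 0.0, -1.7]
width: 0.0598
grip_force: 25.0
```

servo_tool(
  steps=[
    [0,0,0.0003,0],
    [0,0,0.0006,0],
    [0,0,0.0008,0],
    [0,0,0.001,0],
    [0,0,0.001,0],
  ],
)

```text
time_s: 8.4
tcp_pos: [0.5014, 0.0084, 0.0311]
tcp_rot: [3.141, 0.0, 1.273]
contact_force: [-1.1, -0.1, 6.5]
width: 0.0604
grip_force: 25.0
```

servo_tool(
  steps=[
    [0,0,-0.0004,0],
    [0,0,-0.0004,0],
    [0,0,-0.0004,0],
    [0,0,-0.0004,0],
    [0,0,-0.0004,0],
  ],
  hand=0.085,
)

```text
time_s: 8.82
tcp_pos: [0.5013, 0.0084, 0.031]
tcp_rot: [-3.141, 0.0, 1.273]
contact_force: [-0.4, 0.9, -0.4]
width: 0.0845
grip_force: 0.0
```

servo_tool(
  steps=[
    [0,0,-0.01,0],
    [0,0,-0.03,0],
    [0,0,-0.065,0],
    [0,0,-0.1,0],
    [-0.04,0,-0.13,0],
    [-0.075,0,-0.14,0],
    [-0.075,0,-0.14,0],
    [-0.075,0,-0.14,0],
  ],
)

```text
time_s: 9.48
tcp_pos: [0.4797, -0.065, 0.1728]
tcp_rot: [3.139, 0.0, 1.269]
contact_force: [-1.2, -0.0, -0.0]
width: 0.0853
grip_force: 0.0
```

```bash
python3 - <<'E'
from h import *
st=manip.get_state(); c=manip.read_camera('wrist'); cv2.imwrite('pics/w5.png',c)
np.save('st5.npy',np.r_[st['tcp_pos'],st['tcp_rot']]); print(st['tcp_pos'],st['tcp_rot'])
u,v=proj('wrist',[.5021,.0082,.035],st)[0].astype(int)
y0=max(0,v-80); cv2.imwrite('pics/w5c.png',cv2.resize(c[y0:v+80,u-100:u+100],None,fx=3.3,fy=3.3,interpolation=cv2.INTER_CUBIC)); print(u-100,y0)
rel(.5117,-.2776,.16,np.radians(64.2))
E
```

```text
[ 0.47969586 -0.06497364  0.17277784] [3.13853096e+00 1.08765763e-04 1.26937378e+00]
218 53
t 9.53 tcp [ 0.4793 -0.0637  0.1717] yaw 1.2704 q6 0.02 F [ 0.6 -0.2  0.1] w 0.0855
REL [-0.1948  0.0943  0.0117  0.1499] other turn 0.15
```

View pics/w5c.png

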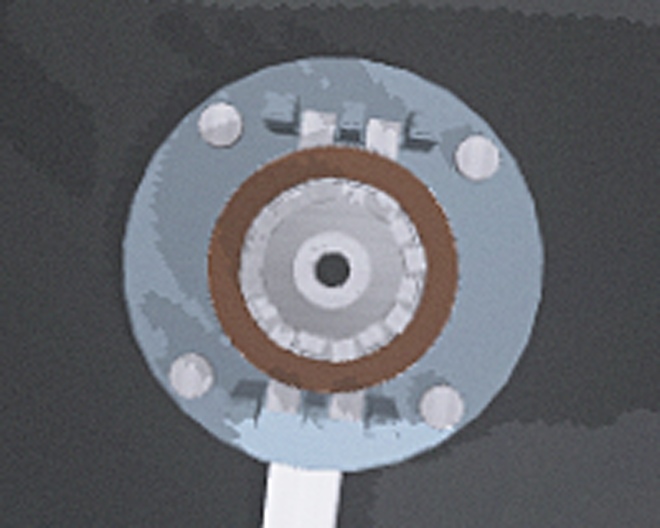

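The disc is home: the ring sits concentric at (333,268) in the crop with its teeth between the keys. Now the steel plate.

servo_tool(
  steps=[
    [-0.038,0.018,0.012,0.1],
    [-0.075,0.036,0.012,0.15],
    [-0.112,0.054,0.012,0.15],
    [-0.15,0.072,0.012,0.15],
    [-0.185,0.09,0.012,0.15],
    [-0.195,0.094,0.012,0.15],
    [-0.195,0.094,0.012,0.15],
    [-0.195,0.094,0.012,0.15],
  ],
)

```text
time_s: 10.2
tcp_pos: [0.5114, -0.2755, 0.1578]
tcp_rot: [-3.138, -0.001, 1.122]
contact_force: [0.2, 0.5, 0.2]
width: 0.0849
grip_force: 0.0
```

```bash
python3 - <<'E'
from h import *
st=manip.get_state(); c=manip.read_camera('wrist'); cv2.imwrite('pics/w6.png',c)
np.save('st6.npy',np.r_[st['tcp_pos'],st['tcp_rot']]); print(st['tcp_pos'],st['tcp_rot'])
for r in manip.silhouettes('steel_plate','wrist'): print(r['p'],r['at'],at_z('wrist',r['at'],.006,st),r['region'].sum())
print('bottle',at_z('scene',(168,220),0),at_z('side',(473,425),0))
E
```

```text
[ 0.51143521 -0.27552502  0.15778634] [-3.13845304e+00 -1.30826156e-03  1.12240467e+00]
0.78 [326.3, 199.5] [ 0.52519803 -0.25993233  0.006     ] 2327
bottle [ 4.95762285e-01 -4.43619981e-01  1.11022302e-16] [ 4.75249513e-01 -4.63919400e-01 -1.11022302e-16]
```

View pics/w6.png

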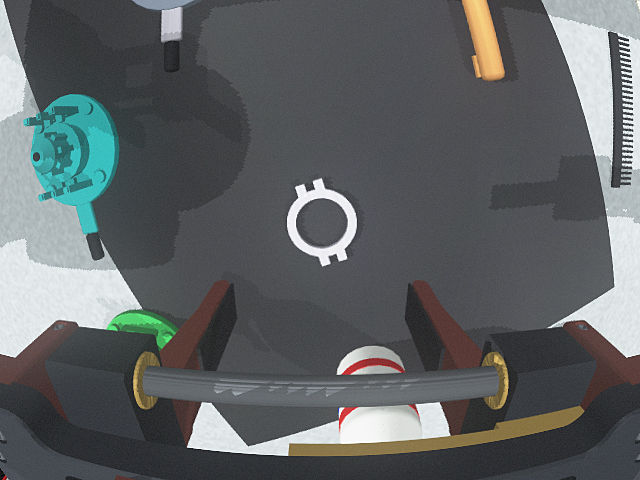

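The plate is at (322,222), with its lug pairs at (310,188) and (333,256). The bottle is clear of it.

```bash
python3 - <<'E'
from h import *
st=load('st6.npy'); im=cv2.imread('pics/w6.png'); c=at_z('wrist',(322,222),.006,st)
o=ortho(im,st,c,.006,.05,.0002); m=(o.min(2)>170).astype(np.uint8)
k=max(cv2.findContours(m,0,cv2.CHAIN_APPROX_NONE)[0],key=cv2.contourArea)
f=np.zeros_like(m); cv2.drawContours(f,[k],-1,1,-1)
M=cv2.moments(f,True); g=np.array([M['m10'],M['m01']])/M['m00']
ctr=np.array([c[0]+(g[0]-249.5)*.0002,c[1]-(g[1]-249.5)*.0002])
ang=.5*np.degrees(np.arctan2(2*M['mu11'],M['mu20']-M['mu02'])); print('ctr',ctr,'lug axis (y) world deg',-ang,'area mm2',M['m00']*.04)
# refine angle from lug pixels r>31.5mm
P=polar(f*255,c,ctr,.0002,.0325,.036).mean(1)>128; a=np.degrees(np.arange(1440)*np.pi/720)
i=np.nonzero(np.diff(P.astype(int)))[0]; print('lug edges',a[i])
T=np.radians(64); rel(*ctr,.002,np.radians(-ang))
E
```

```text
ctr [ 0.51225136 -0.27719813] lug axis (y) world deg 82.10583488338922 area mm2 3229.4
lug edges [ 61.25  75.5   88.5  102.5  241.   255.5  268.5  282.75]
t 10.3 tcp [ 0.5112 -0.2745  0.1582] yaw 1.1243 q6 -0.17 F [-0.3  0.4  0.5] w 0.0847
REL [-0.002   0.0021  0.1562 -0.3087] other turn -0.309
```

servo_tool(
  steps=[
    [-0.001,0.002,0.04,-0.12],
    [-0.001,0.002,0.08,-0.24],
    [-0.001,0.002,0.12,-0.308],
    [-0.001,0.002,0.14,-0.308],
    [-0.001,0.002,0.15,-0.308],
    [-0.001,0.002,0.156,-0.308],
    [-0.001,0.002,0.156,-0.308],
    [-0.001,0.002,0.156,-0.308],
  ],
)

```text
time_s: 10.97
tcp_pos: [0.5142, -0.2789, 0.0043]
tcp_rot: [3.14, 0.001, 1.431]
contact_force: [-0.3, -0.4, 1.4]
width: 0.0852
grip_force: 0.0
```

servo_tool(
  steps=[
    [0,0,0,0],
    [0,0,0,0],
    [0,0,0,0],
    [0,0,0,0],
    [0,0,0,0],
  ],
  hand=0.052,
)

```text
time_s: 11.38
tcp_pos: [0.5136, -0.2794, 0.0038]
tcp_rot: [3.141, 0.001, 1.431]
contact_force: [-1.5, 0.7, 6.0]
width: 0.0598
grip_force: 25.0
```

```bash
python3 -c "
from h import *
e=np.radians(64.2); rel(.5013-.075*np.cos(e),.0084-.075*np.sin(e),.16,e)"
```

```text
t 11.38 tcp [ 0.5136 -0.2794  0.0038] yaw 1.4306 q6 -0.48 F [-1.5  0.7  6. ] w 0.0598
REL [ 0.2119 -0.0753 -0.1562  0.3101] other turn 0.31
```

servo_tool(
  steps=[
    [0,0,-0.02,0],
    [0.015,-0.005,-0.05,0.05],
    [0.045,-0.015,-0.075,0.12],
    [0.08,-0.028,-0.1,0.2],
    [0.115,-0.04,-0.12,0.28],
    [0.15,-0.053,-0.14,0.31],
    [0.185,-0.066,-0.156,0.31],
    [0.212,-0.075,-0.156,0.31],
  ],
)

```text
time_s: 12.05
tcp_pos: [0.4692, -0.0571, 0.1619]
tcp_rot: [3.137, -0.001, 1.12]
contact_force: [0.5, -0.4, -0.8]
width: 0.0596
grip_force: 25.0
```

servo_tool(
  steps=[
    [0,0,0,0],
    [0,0,0,0],
    [0,0,0,0],
  ],
)

```text
time_s: 12.3
tcp_pos: [0.4689, -0.059, 0.1591]
tcp_rot: [3.141, 0.0, 1.122]
contact_force: [0.9, -0.5, -0.7]
width: 0.0597
grip_force: 25.0
```

```bash
python3 - <<'E'
from h import *
st=manip.get_state(); c=manip.read_camera('wrist'); cv2.imwrite('pics/w7.png',c)
np.save('st7.npy',np.r_[st['tcp_pos'],st['tcp_rot']]); t=st['tcp_pos'];T=st['tcp_rot'][2]; print(t,T,st['width'])
o=ortho(c,st,t,t[2]+.0022,.05,.0002); 
cv2.imwrite('pics/o7.png',np.hstack([cv2.resize(o,(400,400)),cv2.resize(ortho(c,st,(.5021,.0082),.05,.05,.00025),(400,400))]))
rel(.5013,.0084,.085,np.radians(64.2))
E
```

```text
[ 0.46886306 -0.05903626  0.15910123] 1.1215579653614047 0.059686693361415716
t 12.35 tcp [ 0.4689 -0.0595  0.1589] yaw 1.1205 q6 0.18 F [ 0.8 -1.  -0.6] w 0.0595
REL [ 0.0752 -0.0004  0.0739 -0.    ] other turn -0.0
```

View pics/o7.png

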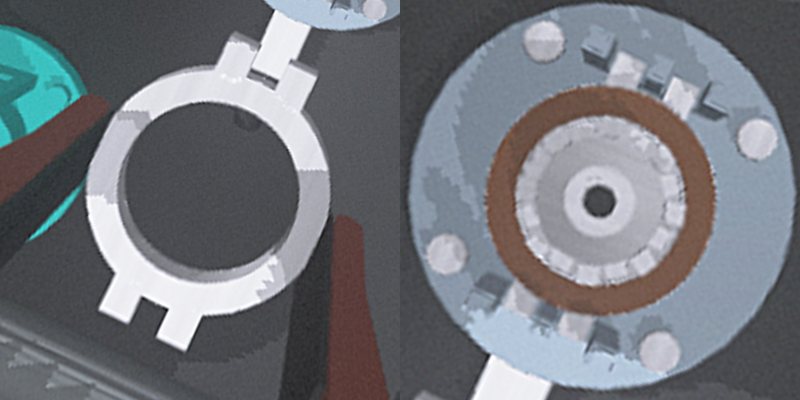

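The left half shows the plate held level with its lug axis along the tool. Its centre is about 2.2 mm ahead of the TCP along tool x. The right half shows the disc seated, with brake y at about 65°. That is 12 pictures viewed, which is over the limit of 10, so from here on I go by numbers and feel only.

servo_tool(
  steps=[
    [0.038,0,0.01,-0.01],
    [0.073,-0.0004,0.03,-0.014],
    [0.073,-0.0004,0.06,-0.014],
    [0.073,-0.0004,0.08,-0.014],
    [0.073,-0.0004,0.084,-0.014],
    [0.073,-0.0004,0.084,-0.014],
    [0.073,-0.0004,0.084,-0.014],
  ],
)

```text
time_s: 12.93
tcp_pos: [0.5004, 0.0062, 0.0752]
tcp_rot: [-3.141, 0.0, 1.133]
contact_force: [0.3, -1.7, -0.2]
width: 0.0596
grip_force: 25.0
```

```bash
python3 -c "
from h import *
rel(.5003,.0063,.056,np.radians(65))"
```

```text
t 12.93 tcp [0.5004 0.0062 0.0752] yaw 1.1333 q6 0.31 F [ 0.3 -1.7 -0.2] w 0.0596
REL [ 0.     -0.0001  0.0192 -0.0012] other turn -0.001
```

servo_tool(
  steps=[
    [0,0,0.005,0],
    [0,0,0.01,0],
    [0,0,0.014,0],
    [0,0,0.017,0],
    [0,0,0.019,0],
    [0,0,0.0195,0],
    [0,0,0.0195,0],
  ],
)

```text
time_s: 13.52
tcp_pos: [0.4999, 0.0073, 0.0555]
tcp_rot: [-3.141, 0.0, 1.135]
contact_force: [0.2, 0.0, -0.3]
width: 0.0602
grip_force: 25.0
```

servo_tool(
  steps=[
    [0,0,0.001,0],
    [0,0,0.002,0],
    [0,0,0.0025,0],
    [0,0,0.003,0],
    [0,0,0.003,0],
  ],
)

```text
time_s: 13.93
tcp_pos: [0.4999, 0.0073, 0.0525]
tcp_rot: [-3.142, 0.0, 1.135]
contact_force: [-0.1, 0.6, -0.8]
width: 0.0594
grip_force: 25.0
```

servo_tool(
  steps=[
    [-0.0006,0.0006,0,0],
    [-0.0006,0.0006,0.0005,0],
    [-0.0006,0.0006,0.001,0],
    [-0.0006,0.0006,0.0015,0],
    [-0.0006,0.0006,0.002,0],
    [-0.0006,0.0006,0.002,0],
  ],
)

```text
time_s: 14.43
tcp_pos: [0.5002, 0.0064, 0.0504]
tcp_rot: [-3.141, 0.0, 1.135]
contact_force: [-0.6, 0.1, 0.4]
width: 0.0599
grip_force: 25.0
```

servo_tool(
  steps=[
    [0,0,0.001,0],
    [0,0,0.002,0],
    [0,0,0.003,0],
    [0,0,0.004,0],
    [0,0,0.005,0],
    [0,0,0.005,0],
  ],
)

```text
time_s: 14.93
tcp_pos: [0.5001, 0.0065, 0.0453]
tcp_rot: [-3.141, 0.0, 1.135]
contact_force: [-0.8, -0.3, -0.5]
width: 0.0597
grip_force: 25.0
```

servo_tool(
  steps=[
    [0,0,0.001,0],
    [0,0,0.002,0],
    [0,0,0.003,0],
    [0,0,0.004,0],
    [0,0,0.005,0],
    [0,0,0.005,0],
  ],
)

```text
time_s: 15.43
tcp_pos: [0.5001, 0.0064, 0.0404]
tcp_rot: [-3.141, 0.0, 1.135]
contact_force: [-0.5, -0.6, 0.1]
width: 0.0595
grip_force: 25.0
```

Expected contact is at TCP z ≈ 0.0385, so the last millimetres go gently.

servo_tool(
  steps=[
    [0,0,0.0004,0],
    [0,0,0.0008,0],
    [0,0,0.0012,0],
    [0,0,0.0014,0],
    [0,0,0.0014,0],
  ],
)

```text
time_s: 15.85
tcp_pos: [0.5003, 0.0064, 0.0391]
tcp_rot: [3.142, 0.0, 1.135]
contact_force: [0.1, -0.3, 0.4]
width: 0.0594
grip_force: 25.0
```

servo_tool(
  steps=[
    [0,0,0.0003,0],
    [0,0,0.0006,0],
    [0,0,0.0008,0],
    [0,0,0.001,0],
    [0,0,0.001,0],
  ],
)

```text
time_s: 16.27
tcp_pos: [0.5004, 0.0064, 0.0388]
tcp_rot: [3.141, 0.0, 1.135]
contact_force: [-1.1, 0.2, 7.8]
width: 0.0595
grip_force: 25.0
```

Contact is at 7.8 N and the expected height. I relax, release and lift, then check by numbers.

servo_tool(
  steps=[
    [0,0,-0.0006,0],
    [0,0,-0.0006,0],
    [0,0,-0.0006,0],
    [0,0,-0.0006,0],
    [0,0,-0.0006,0],
  ],
  hand=0.085,
)

```text
time_s: 16.68
tcp_pos: [0.5002, 0.0064, 0.0387]
tcp_rot: [-3.141, 0.0, 1.135]
contact_force: [-0.3, -0.5, 0.3]
width: 0.084
grip_force: 0.0
```

servo_tool(
  steps=[
    [0,0,-0.01,0],
    [0,0,-0.03,0],
    [0,0,-0.065,0],
    [0,0,-0.1,0],
    [-0.04,0,-0.12,0],
    [-0.073,0,-0.12,0],
    [-0.073,0,-0.12,0],
    [-0.073,0,-0.12,0],
  ],
)

```text
time_s: 17.35
tcp_pos: [0.4691, -0.0608, 0.1598]
tcp_rot: [3.14, -0.0, 1.132]
contact_force: [0.6, 0.1, 0.5]
width: 0.085
grip_force: 0.0
```

servo_tool(
  steps=[
    [0,0,0,0],
    [0,0,0,0],
    [0,0,0,0],
    [0,0,0,0],
  ],
)

```text
time_s: 17.68
tcp_pos: [0.4695, -0.0589, 0.1583]
tcp_rot: [-3.141, 0.0, 1.136]
contact_force: [-0.4, 0.0, 0.5]
width: 0.0851
grip_force: 0.0
```

```bash
python3 - <<'E'
from h import *
st=manip.get_state(); c=manip.read_camera('wrist'); cv2.imwrite('pics/w8.png',c)
np.save('st8.npy',np.r_[st['tcp_pos'],st['tcp_rot']]); print(st['time_s'],st['tcp_pos'],st['contact_force'],st['width'])
for r in manip.silhouettes('steel_plate','wrist'): print(r['p'],r['at'],at_z('wrist',r['at'],.041,st))
for r in manip.silhouettes('friction_disc','wrist'): print('disc',r['p'],r['at'],at_z('wrist',r['at'],.035,st))
# outer circle of the bright plate at z=.041 vs hub, from radial brightness edges
a0=np.array([.5018,.0080]); o=ortho(c,st,a0,.041,.045,.0002)
ctr=a0.copy()
from scipy.optimize import least_squares
for _ in range(4):
    P=polar(o,a0,ctr,.0002,.027,.0325,100,720).astype(float).mean(2); G=np.gradient(cv2.GaussianBlur(P,(9,9),0),axis=1)
    r=.027+.0055*G.argmin(1)/99; th=np.arange(720)*np.pi/360; ok=abs(np.sin(th-np.radians(65)))<.75
    q=ctr+np.c_[np.cos(th),np.sin(th)]*r[:,None]; q=q[ok]
    s=least_squares(lambda p:np.hypot(*(q-p[:2]).T)-p[2],[*ctr,.0303],loss='soft_l1',f_scale=.0003).x; ctr=s[:2]
print('plate fit',s,'resid med',np.median(abs(np.hypot(*(q-s[:2]).T)-s[2])))
b=o.astype(float); P=polar(o,a0,a0,.0002,.0235,.0295,60,720).astype(float)
print('bright frac',(P.min(2)>110).mean(),'brown frac',((P[...,2]-P[...,0])>35).mean())
E
```

```text
17.6833 [ 0.46950372 -0.05885423  0.15833773] [-0.37585099  0.01714965  0.49331059] 0.08507117426823699
0.94 [334.5, 108.9] [0.52001385 0.02313005 0.041     ]
0.3 [325.7, 158.2] [ 0.49856718 -0.00786397  0.041     ]
disc 0.68 [333.7, 117.9] [0.51688153 0.01724683 0.035     ]
plate fit [0.50219527 0.00803343 0.0303955 ] resid med 0.00010612757445349098
bright frac 1.0 brown frac 0.0
```

```bash
python3 -c "
from workcell import manip
print(manip.job_done())"
```

```text
the job is handed in; nothing more can be done
None
```

The job is handed in at about 18 s; the disc and then the plate touched down at the expected heights (6.5 N and 7.8 N), both are released and the plate fits centred on the axis, but I viewed 12 pictures against the limit of 10, and set the spline angle from the camera image rather than by turning for it, as the disc went straight in.

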